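# Line up the sample tubes by height on the display ledge

## Task

Line the four cardboard tubes up by height on the white display ledge, each standing upright in the middle of its own black round sticker: the tallest on the sticker next to the glass bowl, then each shorter one in turn, so that the shortest ends up beside the stack of yellow cards. Do not knock any tube over, and leave the bowl and the cards where they are.

Things in the scene. Friction and masses are not known exactly. Their poses are not given: they have to be found in the camera images.
- tube_a: the tallest of four closed brown cardboard tubes, each with a flat white cap on top, standing upright, loose and rigid: 135 mm high, 50 mm in diameter, 35 to 155 g. Origin: centre of its underside; z points up along the tube
- tube_b: the second tallest of four closed brown cardboard tubes, each with a flat white cap on top, standing upright, loose and rigid: 110 mm high, 38 mm in diameter, 35 to 155 g. Origin: centre of its underside; z points up along the tube
- tube_c: the third tallest of four closed brown cardboard tubes, each with a flat white cap on top, standing upright, loose and rigid: 85 mm high, 56 mm in diameter, 35 to 155 g. Origin: centre of its underside; z points up along the tube
- tube_d: the shortest of four closed brown cardboard tubes, each with a flat white cap on top, standing upright, loose and rigid: 60 mm high, 44 mm in diameter, 35 to 155 g. Origin: centre of its underside; z points up along the tube
- mark1: one of four flat round black stickers, 66 mm across and under 1 mm thick, in one straight row along a fixed white ledge 25 mm high, 120 mm deep and 570 mm long; neighbours are 80 to 100 mm apart. Number 1 of the row (mark1 and mark4 are its ends; number 2 lies next to 1, and so on). Origin: centre of the sticker, on the ledge's top face; y points along the row from mark1 towards mark4, z up
- mark2: one of four flat round black stickers, 66 mm across and under 1 mm thick, in one straight row along a fixed white ledge 25 mm high, 120 mm deep and 570 mm long; neighbours are 80 to 100 mm apart. Number 2 of the row (mark1 and mark4 are its ends; number 2 lies next to 1, and so on). Origin: centre of the sticker, on the ledge's top face; y points along the row from mark1 towards mark4, z up
- mark3: one of four flat round black stickers, 66 mm across and under 1 mm thick, in one straight row along a fixed white ledge 25 mm high, 120 mm deep and 570 mm long; neighbours are 80 to 100 mm apart. Number 3 of the row (mark1 and mark4 are its ends; number 2 lies next to 1, and so on). Origin: centre of the sticker, on the ledge's top face; y points along the row from mark1 towards mark4, z up
- mark4: one of four flat round black stickers, 66 mm across and under 1 mm thick, in one straight row along a fixed white ledge 25 mm high, 120 mm deep and 570 mm long; neighbours are 80 to 100 mm apart. Number 4 of the row (mark1 and mark4 are its ends; number 2 lies next to 1, and so on). Origin: centre of the sticker, on the ledge's top face; y points along the row from mark1 towards mark4, z up
- bowl: open glass bowl holding small badges, 80 mm across and 60 mm high, standing loose on the ledge about 100 mm beyond one end of the row of stickers: beyond mark1 or beyond mark4. Origin: centre of its underside
- cards: stack of yellow cards in one block, 90 x 60 mm and 22 mm high, lying loose on the ledge about 100 mm beyond the other end of the row of stickers. Origin: centre of its underside
Not all that is in view belongs to the job. Leave any blue look-alike of the tube_d alone.

How it is judged:
At the end, for the whole second after the job is handed in: Each tube stands upright (within 0.1 rad), at rest on the ledge, its centre within 13 mm of its sticker's centre: tallest at the sticker nearest the bowl, then in falling height to the shortest nearest the cards; bowl and cards within 25 mm of where they began (((horizontal distance between bowl and mark1 below 0.18 m and horizontal distance between tube_a and mark1 below 0.013 m and horizontal distance between tube_b and mark2 below 0.013 m and horizontal distance between tube_c and mark3 below 0.013 m and horizontal distance between tube_d and mark4 below 0.013 m) or (horizontal distance between bowl and mark4 below 0.18 m and horizontal distance between tube_a and mark4 below 0.013 m and horizontal distance between tube_b and mark3 below 0.013 m and horizontal distance between tube_c and mark2 below 0.013 m and horizontal distance between tube_d and mark1 below 0.013 m)) and angle between each of tube_a, tube_b, tube_c, tube_d's own z axis and vertical below 0.1 rad and height (world z) of tube_a between 0.02 and 0.031 m and linear speed of each of tube_a, tube_b, tube_c, tube_d below 0.02 m/s and height (world z) of tube_b between 0.02 and 0.031 m and height (world z) of tube_c between 0.02 and 0.031 m and height (world z) of tube_d between 0.02 and 0.031 m and distance of each of bowl, cards from where it was at the start of the episode below 0.025 m); the robot touches nothing.
It fails at once if a tube is knocked over (tilted more than 0.8 rad) (angle between any of tube_a, tube_b, tube_c, tube_d's own z axis and vertical above 0.8 rad).
It fails at once if the bowl or the cards are moved more than 25 mm (distance of any of bowl, cards from where it was at the start of the episode above 0.025 m).
It also fails if it takes over 96 s, if anything falls off the work surface, if the arm or the gripper's body presses on something with over 40 N, if the wrist force passes 120 N, or if a joint passes its speed limit or range.

## Robot

A 6-joint arm with a two-finger parallel gripper is mounted at the origin on the work surface. World frame = base frame: x ahead of the robot, y to its left, z up, the work surface at z = 0. Lengths are in m, angles in rad, forces in N, time in s.
With the tool pointing down it reaches from about 0.375 to 0.825 m from the base axis. Payload 5.5 kg.
Tool frame: the origin (TCP) lies midway between the tips of the shut fingers; the grasp point (between the pads) lies robot.grip_point_offset behind it (robot.grip_point_offset is the distance from the TCP to the grasp point, in m); z points along the fingers, y is the direction in which the jaws open and shut (so a half turn about z gives the same grasp; the last joint's range is limited). The gripper opens to 85 mm and grips with 20 to 120 N. Pads are 22 mm wide; open, the fingers measure 114 mm over their backs; the gripper's body (76 mm by 85 mm) begins 54 mm behind the grasp point. The pads swing forward as they close: fully open they stand 13 mm farther back than shut.
Start: joints at [1.342, 0.314, -0.047, 1.21, 0, 1.571], TCP at [0.136, 0.584, 0.21] pointing down, gripper open.
Joint ranges: [-2.67, 2.67], [-0.69, 1.73], [-1.03, 1.25], [-2.08, 2.16], [-1.42, 1.45], [-3.14, 3.14]. Speed limits (rad/s): [2.39, 2.39, 3.01, 3.14, 3.14, 3.14].

## Interface

Orientations are given as a 3x3 rotation matrix whose columns are the frame's x, y, z axes.
In Python, from bench import robot gives the robot as it stands.
- The arm moves only by the tool drive_tool, never from a script. Its argument "targets" is a list that holds one entry, the list of rows, each a list of 6 numbers: the shift along the tool's x, y, z in units of 30 mm (1.0 is 30 mm), then the turn, a rotation vector about the tool's x, y, z in units of 5 degrees (1.0 is 5 degrees). A call has exactly 8 rows; each row is the pose to reach, as a shift and turn from the pose commanded when the call began, along the tool's axes at that moment; what a row does not reach only later rows make up. A row lasts 1/8 s, in which the tool goes at most 62.5 mm and 10.7 degrees, less where a joint would pass 70% of its speed; a pose out of reach is approached as far as the arm can. A call with a gripper value outside its range is refused whole. "hand" is the finger opening in mm, from 0 to 85.4, set as the call begins (left out, the last holds). The fingers move at their own pace and stop on an object; the grip force is fixed at half the most. Time passes only in rows, so rows that repeat a pose let the fingers close, or fill a call up. It gives the time, the measured TCP pose, the force and the opening at its end, in the units of the state.
- robot.get_obs(): the state, without advancing time (a new reading comes with each control period).
- robot.grab_frame(name): name is "scene" or "top" or "wrist"; returns a dict with "image" (384x512x3 uint8, red, green, blue), "intrinsics" (3x3 intrinsics, pixels), "rvec" (rotation vector, rad) and "tvec" (3), from world to camera coordinates, as OpenCV has them. Camera axes: x right, y down, z forward; pixel columns grow to the right and rows downward; lengths in m; the calibration is good to about 2 mm. A picture is of the moment at which its call begins. There is no depth.
- robot.job_done(): hands the job in, once; it reports no verdict.
The state is a dict: "time_s": time; "joint_positions": joint angles; "qd": joint speeds; "effort": joint torques, N m; "tcp_pos": TCP position; "eef_rot": TCP orientation; "ft_force": force on the tool from outside, world axes, zero at the start; "wrist_torque": the same for the moment, N m; "opening": opening from 0.0 (shut) to 1.0 (fully open).
Only numpy, scipy, OpenCV 4.12 (cv2) and the standard library are available. Lean on these libraries where they do the work, as an engineer would, in place of code of your own. Each camera call takes 0.05 s, during which the arm holds its last target. There are 200 camera calls.

## Working session

There is one attempt and no reset: what is moved stays moved. The work goes in short steps, Python scripts to look and compute and a tool call to move; the robot and the scene stay as the last step left them, time stands still between calls to the robot, and variables do not carry over. Pictures are saved under pics/ and viewed, on a budget of 14 in all, crops included, one or two more only if the job needs it, and the job is handed in when it is done.

Besides the shell and the picture viewer there is one more tool, called after "Call:" as name(argument=value, ...) on one line, values as JSON. drive_tool: Moves the arm, as the interface text tells. Its arguments: {"type":"object","properties":{"targets":{"type":"array"},"hand":{"type":"number"}},"required":["targets"]}

```bash
ls; mkdir -p pics; python3 - <<'E'
from bench import robot
import cv2,numpy as np
print(robot.grip_point_offset,{k:np.round(v,3).tolist() for k,v in robot.get_obs().items()})
for n in("scene","top"):
    f=robot.grab_frame(n);cv2.imwrite(f"pics/{n}0.png",f["image"][:,:,::-1])
    np.savez(f"pics/{n}0.npz",**f)
    print(n,f["intrinsics"],f["rvec"],f["tvec"])
E
```

```text
pics
0.0187 {'time_s': 0.0, 'joint_positions': [1.342, 0.314, -0.048, 1.21, 0.0, 1.571], 'qd': [0.001, 0.0, -0.001, -0.0, 0.001, -0.001], 'effort': [0.003, -53.959, 33.975, 0.019, 0.0, 0.0], 'tcp_pos': [0.136, 0.584, 0.209], 'eef_rot': [[-0.974, 0.227, -0.0], [0.227, 0.974, -0.002], [0.0, -0.002, -1.0]], 'ft_force': [1.578, -0.271, 0.17], 'wrist_torque': [0.001, -0.034, -0.081], 'opening': 0.999}
scene [[382.15692253   0.         252.26253775]
 [  0.         382.15692253 185.73026457]
 [  0.           0.           1.        ]] [ 1.77071638  1.56962931 -0.72245483] [-0.07961002 -0.29926088  1.40575047]
top [[447.9998684    0.         261.37168005]
 [  0.         447.9998684  188.92415385]
 [  0.           0.           1.        ]] [ 2.18070224 -2.1775296   0.13147766] [-0.01094576  0.56561621  1.13841652]
```

View pics/scene0.png

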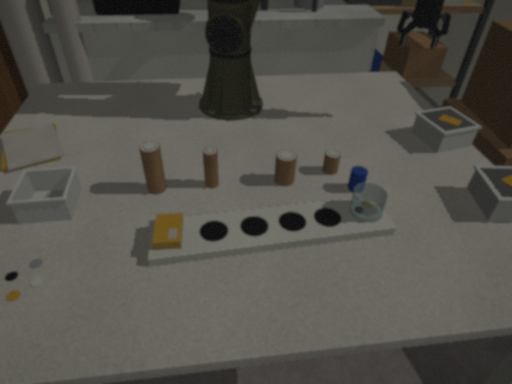

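View pics/top0.png

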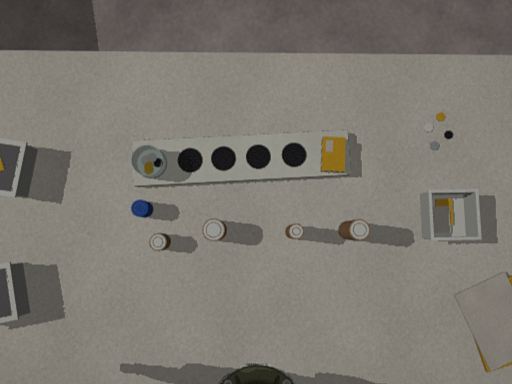

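```bash
cat > h.py <<'E'
import numpy as np,cv2
def ray(f,uv,z):
    R=cv2.Rodrigues(np.array(f["rvec"]))[0];c=-R.T@np.ravel(f["tvec"])
    d=R.T@np.linalg.inv(f["intrinsics"])@np.array([uv[0],uv[1],1.])
    return (c+d*(z-c[2])/d[2])[:2]
def proj(f,P):
    return cv2.projectPoints(np.array([P],float),np.array(f["rvec"]),np.array(f["tvec"]),np.array(f["intrinsics"]),None)[0].ravel()
def blob(m,guess,r=22):
    w=np.zeros_like(m);cv2.circle(w,tuple(map(int,guess)),r,255,-1)
    n,l,s,c=cv2.connectedComponentsWithStats(m&w)
    i=1+np.argmin([np.hypot(*(c[j]-guess))-0.2*s[j,4]**.5*1 for j in range(1,n)])
    q=cv2.findContours((l==i).astype(np.uint8),0,2)[0][0]
    return cv2.minEnclosingCircle(cv2.convexHull(q)),s[i,4],c[i]
E
python3 - <<'E'
from h import *
for n,T,M in(("top",dict(a=(359,230,.135),b=(296,231,.11),c=(214,230,.085),d=(159,242,.06)),[(190,160),(223,158),(258,156),(294,155)]),
 ("scene",dict(a=(150,147,.135),b=(210,151,.11),c=(286,156,.085),d=(332,154,.06)),[(327,217),(292,221),(254,226),(214,231)])):
    f=np.load(f"pics/{n}0.npz");im=f["image"];hsv=cv2.cvtColor(im,cv2.COLOR_RGB2HSV)
    blk=((hsv[:,:,2]<45)*255).astype(np.uint8)
    for m in M:
        r=blob(blk,m);print(n,"mark",r[1],np.round(r[2],1),np.round(ray(f,r[2],.025),4))
    # caps: projected-centre estimate from low-saturation bright pixels
    for k,(u,v,h) in T.items():
        c=im[v-14:v+15,u-14:u+15].astype(int)
        cap=(((hsv[:,:,1]<60)&(hsv[:,:,2]>105))*255).astype(np.uint8)
        try:
            r=blob(cap,(u,v),18);print(n,k,r[1],np.round(r[0][0],1),round(r[0][1],1),np.round(r[2],1),np.round(ray(f,r[0][0],h),4), np.median(im[v-3:v+4,u-3:u+4].reshape(-1,3),0))
        except Exception as e: print(k,e)
f=np.load("pics/top0.npz");im=f["image"]
a=cv2.resize(im[195:265,130:240],None,fx=6,fy=6,interpolation=cv2.INTER_CUBIC);b=cv2.resize(im[195:265,280:390],None,fx=6,fy=6,interpolation=cv2.INTER_CUBIC)
o=np.vstack([cv2.resize(a,(660,300)),cv2.resize(b,(660,300))]);
o=np.vstack([cv2.resize(im[200:260,130:250],(720,360),interpolation=2)[:290],cv2.resize(im[200:260,275:395],(720,360),interpolation=2)[:290]])
cv2.imwrite("pics/crop1.png",np.clip(o[:,:,::-1]*1.4,0,255).astype(np.uint8))
E
```

```text
top mark 437 [189.5 159.9] [0.6419 0.1782]
top mark 426 [223. 158.] [0.6473 0.0907]
top mark 421 [257.9 156.2] [ 0.6525 -0.0009]
top mark 419 [293.6 154.4] [ 0.6577 -0.0952]
top a 471 [359.7 223.2] 15.3 [359.9 224.5] [ 0.4743 -0.2401] [147. 147. 141.]
top b 770 [296. 231.] 18.0 [294.2 230.5] [ 0.456  -0.0918] [141. 138. 133.]
top c 775 [214. 230.] 18.0 [211.4 229.7] [0.4585 0.1071] [149. 148. 142.]
top d 782 [159. 242.] 18.0 [156.4 242. ] [0.4288 0.2457] [148. 147. 142.]
scene mark 352 [327.4 216.6] [0.6426 0.1782]
scene mark 345 [292.  221.1] [0.648  0.0901]
scene mark 367 [253.8 225.7] [ 0.6532 -0.0017]
scene mark 382 [213.4 230.6] [ 0.6587 -0.0957]
scene a 404 [150.5 146.5] 17.7 [153.3 139.3] [ 0.4629 -0.235 ] [108. 108. 103.]
scene b 12 [209.3 149.3] 1.8 [209.3 149.5] [ 0.4523 -0.0919] [100. 100.  94.]
scene c 297 [287.5 154. ] 17.6 [290.  149.1] [0.4579 0.1133] [111. 111. 105.]
scene d 515 [332. 154.] 18.0 [332. 151.] [0.4348 0.246 ] [103. 103.  97.]
```

View pics/crop1.png

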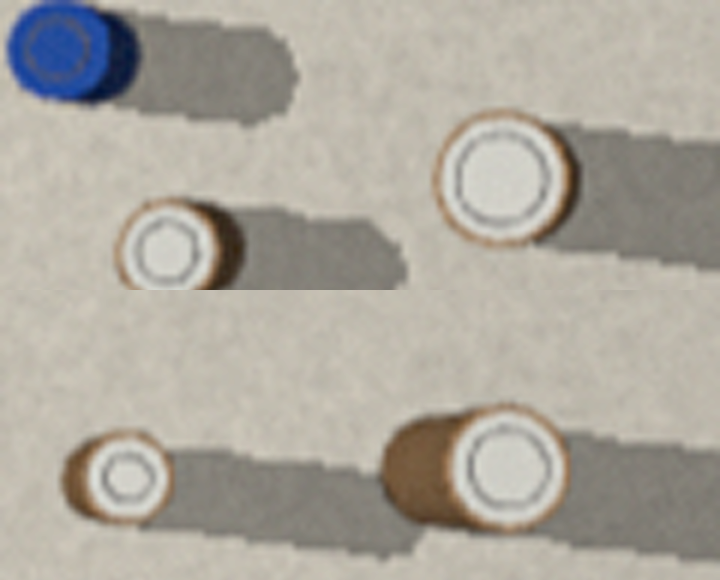

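Top view, enlarged. The brown tubes with white caps are d (158,242), c (214,229.5), b (296,231) and a (359.5,229.5). The blue look-alike of d, same size but the wrong colour, is at (139,208) and I'll leave it alone. The bowl is at the left (+y) end beside the sticker at (190,160), and the cards are at the right end.

```bash
python3 - <<'E'
from h import *
f=np.load("pics/top0.npz");s=np.load("pics/scene0.npz")
for k,u,h in(("a",(359.5,229.5),.135),("b",(296.3,231.2),.11),("c",(214.2,229.5),.085),("d",(158,242),.06),("blue",(139,208),.06),("bowl",(149,162),.085)):
    p=ray(f,u,h);print(k,np.round(p,4),"scene px of cap",np.round(proj(s,[*p,h]),1))
E
```

```text
a [ 0.4594 -0.2392] scene px of cap [148.9 145.8]
b [ 0.4555 -0.0925] scene px of cap [209.1 150. ]
c [0.4597 0.1066] scene px of cap [285.2 154.5]
d [0.4288 0.2482] scene px of cap [332.1 152.7]
blue [0.5136 0.2977] scene px of cap [359.6 169.8]
bowl [0.6264 0.2699] scene px of cap [366.8 190.6]
```

Call:
drive_tool(targets=[[[-1.5,-1.1,0,0,0,1.92],[-3,-2.2,0,0,0,3.85],[-4.5,-3.3,0,0,0,5.77],[-6,-4.35,0,0,0,7.7],[-7.6,-5.5,0,0,0,9.6],[-9.1,-6.6,0,0,0,11.5],[-10.6,-7.7,0,0,0,13.5],[-12.06,-8.69,0,0,0,15.38]]], hand=85)

```text
time_s: 1.1
tcp_pos: [0.4301, 0.2467, 0.21]
eef_rot: [[0.006, 1.0, -0.0], [1.0, -0.006, -0.0], [-0.0, -0.0, -1.0]]
ft_force: [0.9, 0.7, 0.8]
opening: 0.996
```

Call:
drive_tool(targets=[[[0,0,1.2,0,0,0],[0,0,2.5,0,0,0],[0,0,3.8,0,0,0],[0,0,5.0,0,0,0],[0,0,5.8,0,0,0],[0,0,6.3,0,0,0],[0,0,6.4,0,0,0],[0,0,6.4,0,0,0]]])

```text
time_s: 2.1
tcp_pos: [0.4298, 0.2487, 0.0187]
eef_rot: [[0.0, 1.0, 0.001], [1.0, -0.0, 0.0], [0.0, 0.001, -1.0]]
ft_force: [-0.3, -0.0, 0.8]
opening: 0.997
```

Call:
drive_tool(targets=[[[0,0,0,0,0,0],[0,0,0,0,0,0],[0,0,0,0,0,0],[0,0,0,0,0,0],[0,0,0,0,0,0],[0,0,0,0,0,0],[0,0,0,0,0,0],[0,0,0,0,0,0]]], hand=30)

```text
time_s: 3.1
tcp_pos: [0.43, 0.2488, 0.0192]
eef_rot: [[0.0, 1.0, 0.001], [1.0, -0.0, 0.001], [0.001, 0.001, -1.0]]
ft_force: [-0.7, 0.2, 5.8]
opening: 0.49
```

Call:
drive_tool(targets=[[[0,0,-1.2,0,0,0],[0,0,-2.6,0,0,0],[-0.5,0.33,-3.7,0,0,0],[-1.9,1.26,-4,0,0,0],[-3.4,2.25,-4,0,0,0],[-5.0,3.3,-4,0,0,0],[-6.6,4.4,-4,0,0,0],[-8.2,5.4,-4,0,0,0]]])

```text
time_s: 4.1
tcp_pos: [0.5924, 0.0007, 0.1385]
eef_rot: [[0.0, 1.0, 0.001], [1.0, -0.0, 0.0], [0.0, 0.001, -1.0]]
ft_force: [0.8, 1.4, -0.1]
opening: 0.489
```

Call:
drive_tool(targets=[[[-1.4,0.95,0,0,0,0],[-2.4,1.65,0,0,0,0],[-3.0,2.05,0,0,0,0],[-3.26,2.2,0,0,0,0],[-3.26,2.2,0.5,0,0,0],[-3.26,2.2,1.3,0,0,0],[-3.26,2.2,2.0,0,0,0],[-3.26,2.2,2.3,0,0,0]]])

```text
time_s: 5.1
tcp_pos: [0.6552, -0.0941, 0.067]
eef_rot: [[-0.001, 1.0, -0.003], [1.0, 0.001, 0.001], [0.001, -0.003, -1.0]]
ft_force: [-0.1, -0.3, 0.8]
opening: 0.493
```

Call:
drive_tool(targets=[[[0,0,0.3,0,0,0],[0,0,0.55,0,0,0],[0,0,0.7,0,0,0],[0,0,0.8,0,0,0],[0,0,0.8,0,0,0],[0,0,0.8,0,0,0],[0,0,0.8,0,0,0],[0,0,0.8,0,0,0]]])

```text
time_s: 6.1
tcp_pos: [0.6574, -0.0955, 0.0454]
eef_rot: [[0.0, 1.0, 0.0], [1.0, -0.0, -0.0], [-0.0, 0.0, -1.0]]
ft_force: [-0.5, 0.1, -0.4]
opening: 0.495
```

Call:
drive_tool(targets=[[[0,0,0,0,0,0],[0,0,0,0,0,0],[0,0,0,0,0,0],[0,0,0,0,0,0],[0,0,-0.5,0,0,0],[0,0,-1.5,0,0,0],[0,0,-3.0,0,0,0],[0,0,-4.5,0,0,0]]], hand=85)

```text
time_s: 7.1
tcp_pos: [0.6572, -0.0954, 0.1826]
eef_rot: [[0.0, 1.0, 0.001], [1.0, -0.0, -0.0], [-0.0, 0.001, -1.0]]
ft_force: [0.3, -1.1, -0.0]
opening: 0.999
```

```bash
cat > look.py <<'E'
import sys
from bench import robot
from h import *
n=sys.argv[1];v=sys.argv[2]
f=robot.grab_frame(v);np.savez(f"pics/{n}.npz",**f);cv2.imwrite(f"pics/{n}.png",np.clip(f["image"][:,:,::-1]*1.3,0,255).astype(np.uint8))
print(robot.get_obs()["tcp_pos"],robot.get_obs()["time_s"])
E
python3 look.py d_placed scene
```

```text
[ 0.66042706 -0.09588096  0.18992043] 7.15
```

View pics/d_placed.png

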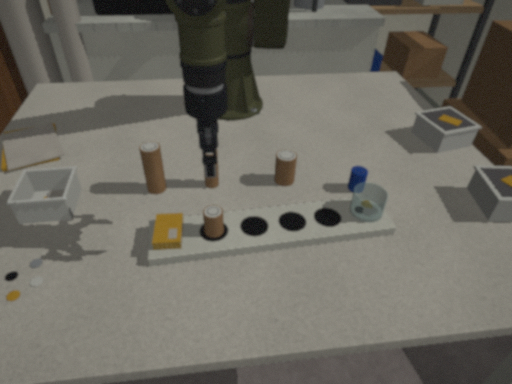

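d stands upright on its sticker at (213,228). Next is c.

Call:
drive_tool(targets=[[[0.7,-0.7,0,0,0,0],[1.8,-1.8,0,0,0,0],[3.1,-3.0,0,0,0,0],[4.4,-4.3,0,0,0,0],[5.5,-5.4,0,0,0,0],[6.3,-6.2,0,0,0,0],[6.74,-6.58,0,0,0,0],[6.74,-6.58,0.5,0,0,0]]])

```text
time_s: 8.15
tcp_pos: [0.4612, 0.1076, 0.1664]
eef_rot: [[-0.001, 1.0, 0.004], [1.0, 0.001, 0.001], [0.001, 0.004, -1.0]]
ft_force: [0.5, -0.3, 0.2]
opening: 0.995
```

Call:
drive_tool(targets=[[[0,0,0.8,0,0,0],[0,0,1.8,0,0,0],[0,0,2.8,0,0,0],[0,0,3.6,0,0,0],[0,0,4.2,0,0,0],[0,0,4.37,0,0,0],[0,0,4.37,0,0,0],[0,0,4.37,0,0,0]]])

```text
time_s: 9.15
tcp_pos: [0.4607, 0.1067, 0.0347]
eef_rot: [[0.0, 1.0, 0.001], [1.0, -0.0, 0.0], [0.0, 0.001, -1.0]]
ft_force: [-0.6, 0.5, 0.2]
opening: 0.993
```

Call:
drive_tool(targets=[[[0,0,0,0,0,0],[0,0,0,0,0,0],[0,0,0,0,0,0],[0,0,0,0,0,0],[0,0,0,0,0,0],[0,0,0,0,0,0],[0,0,0,0,0,0],[0,0,0,0,0,0]]], hand=42)

```text
time_s: 10.15
tcp_pos: [0.4607, 0.107, 0.035]
eef_rot: [[-0.0, 1.0, 0.002], [1.0, 0.0, 0.0], [0.0, 0.002, -1.0]]
ft_force: [-0.9, -1.1, 4.8]
opening: 0.636
```

Call:
drive_tool(targets=[[[0,0,-0.8,0,0,0],[0,0,-1.8,0,0,0],[-0.2,0.4,-2.8,0,0,0],[-0.8,1.5,-3.3,0,0,0],[-1.6,2.9,-3.3,0,0,0],[-2.5,4.4,-3.3,0,0,0],[-3.2,5.7,-3.3,0,0,0],[-3.6,6.43,-3.3,0,0,0]]])

```text
time_s: 11.15
tcp_pos: [0.6545, -0.0025, 0.1329]
eef_rot: [[0.001, 1.0, 0.001], [1.0, -0.001, -0.0], [-0.0, 0.001, -1.0]]
ft_force: [0.6, -0.1, -0.9]
opening: 0.639
```

Call:
drive_tool(targets=[[[0,0,0,0,0,0],[0,0,0.4,0,0,0],[0,0,1.0,0,0,0],[0,0,1.6,0,0,0],[0,0,2.1,0,0,0],[0,0,2.35,0,0,0],[0,0,2.43,0,0,0],[0,0,2.43,0,0,0]]])

```text
time_s: 12.15
tcp_pos: [0.6532, -0.0013, 0.0606]
eef_rot: [[0.0, 1.0, 0.001], [1.0, -0.0, 0.0], [0.0, 0.001, -1.0]]
ft_force: [-0.5, -0.4, -0.9]
opening: 0.637
```

Call:
drive_tool(targets=[[[0,0,0,0,0,0],[0,0,0,0,0,0],[0,0,0,0,0,0],[0,0,0.01,0,0,0],[0,0,0.01,0,0,0],[0,0,0.01,0,0,0],[0,0,0.01,0,0,0],[0,0,0.01,0,0,0]]])

```text
time_s: 13.15
tcp_pos: [0.6529, -0.0013, 0.0601]
eef_rot: [[0.0, 1.0, 0.0], [1.0, -0.0, -0.0], [-0.0, 0.0, -1.0]]
ft_force: [0.4, -1.0, 1.7]
opening: 0.641
```

Call:
drive_tool(targets=[[[0,0,0,0,0,0],[0,0,0,0,0,0],[0,0,0,0,0,0],[0,0,0,0,0,0],[0,0,-0.5,0,0,0],[0,0,-1.5,0,0,0],[0,0,-3.0,0,0,0],[0,0,-4.5,0,0,0]]], hand=85)

```text
time_s: 14.15
tcp_pos: [0.6527, -0.0012, 0.1973]
eef_rot: [[0.0, 1.0, 0.001], [1.0, -0.0, 0.0], [0.0, 0.001, -1.0]]
ft_force: [1.0, -0.3, -1.1]
opening: 0.993
```

Call:
drive_tool(targets=[[[-0.2,-0.4,0,0,0,0],[-0.7,-1.5,0,0,0,0],[-1.4,-3.0,0,0,0,0],[-2.1,-4.5,0,0,0,0],[-2.7,-5.8,0,0,0,0],[-3.0,-6.4,0,0,0,0],[-3.04,-6.58,0,0,0,0],[-3.04,-6.58,0,0,0,0]]])

```text
time_s: 15.15
tcp_pos: [0.4562, -0.0923, 0.1951]
eef_rot: [[0.0, 1.0, 0.001], [1.0, -0.0, 0.0], [0.0, 0.001, -1.0]]
ft_force: [0.5, -0.4, 0.4]
opening: 0.996
```

```bash
python3 look.py c_placed scene; python3 look.py b_wrist wrist; python3 - <<'E'
from h import *
f=np.load("pics/b_wrist.npz");print(proj(f,[.4555,-.0925,.11]),proj(f,[.4555,-.0925,0]))
a=cv2.imread("pics/c_placed.png")[120:270,130:400];b=cv2.imread("pics/b_wrist.png")
cv2.imwrite("pics/cmb.png",np.hstack([cv2.resize(a,(432,240)),cv2.resize(b,(320,240))]))
E
```

```text
[ 0.4564437  -0.09214917  0.19499357] 15.2
[ 0.45650205 -0.09211023  0.19492542] 15.25
[253.96478388 190.63816076] [254.08327753 167.70673945]
```

View pics/cmb.png

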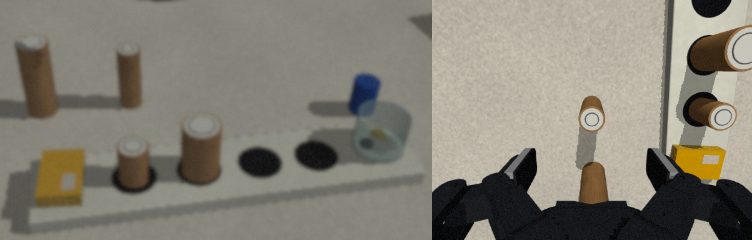

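Left half: c and d stand on their stickers, and the two stickers nearest the bowl are empty. Right half (wrist view): b's cap is at about (255,189) in the full frame, where (254,190.6) was predicted. Going down on b.

Call:
drive_tool(targets=[[[0,0,0.5,0,0,0],[0,0,1.4,0,0,0],[0,0,2.4,0,0,0],[0,0,3.4,0,0,0],[0,0,4.3,0,0,0],[0,0,4.75,0,0,0],[0,0,4.83,0,0,0],[0,0,4.83,0,0,0]]])

```text
time_s: 16.25
tcp_pos: [0.4559, -0.0924, 0.0504]
eef_rot: [[0.0, 1.0, 0.001], [1.0, -0.0, -0.0], [-0.0, 0.001, -1.0]]
ft_force: [-0.2, -0.2, -0.5]
opening: 0.996
```

Call:
drive_tool(targets=[[[0,0,0,0,0,0],[0,0,0,0,0,0],[0,0,0,0,0,0],[0,0,0,0,0,0],[0,0,0,0,0,0],[0,0,0,0,0,0],[0,0,0,0,0,0],[0,0,0,0,0,0]]], hand=25)

```text
time_s: 17.25
tcp_pos: [0.456, -0.0925, 0.0507]
eef_rot: [[0.0, 1.0, 0.001], [1.0, -0.0, -0.0], [-0.0, 0.001, -1.0]]
ft_force: [0.0, 0.4, 5.7]
opening: 0.427
```

Call:
drive_tool(targets=[[[0,0,-0.8,0,0,0],[0,0,-1.9,0,0,0],[0,0,-3.2,0,0,0],[0.4,0.4,-4,0,0,0],[1.3,1.35,-4,0,0,0],[2.5,2.6,-4,0,0,0],[3.7,3.9,-4,0,0,0],[4.9,5.1,-4,0,0,0]]])

```text
time_s: 18.25
tcp_pos: [0.6094, 0.0558, 0.1696]
eef_rot: [[0.0, 1.0, -0.0], [1.0, -0.0, -0.0], [-0.0, -0.0, -1.0]]
ft_force: [-0.2, -0.2, -0.2]
opening: 0.43
```

Call:
drive_tool(targets=[[[0.8,0.85,0,0,0,0],[1.15,1.2,0,0,0,0],[1.2,1.29,0,0,0,0],[1.2,1.29,0.5,0,0,0],[1.2,1.29,1.3,0,0,0],[1.2,1.29,2.2,0,0,0],[1.2,1.29,2.8,0,0,0],[1.2,1.29,3.0,0,0,0]]])

```text
time_s: 19.25
tcp_pos: [0.6456, 0.0897, 0.0785]
eef_rot: [[0.001, 1.0, -0.002], [1.0, -0.001, -0.0], [-0.0, -0.002, -1.0]]
ft_force: [-0.5, 0.1, -0.3]
opening: 0.434
```

Call:
drive_tool(targets=[[[0,0,0.05,0,0,0],[0,0,0.12,0,0,0],[0,0,0.14,0,0,0],[0,0,0.14,0,0,0],[0,0,0.14,0,0,0],[0,0,0.14,0,0,0],[0,0,0.14,0,0,0],[0,0,0.14,0,0,0]]])

```text
time_s: 20.25
tcp_pos: [0.6471, 0.0906, 0.0758]
eef_rot: [[0.0, 1.0, 0.0], [1.0, -0.0, 0.0], [0.0, 0.0, -1.0]]
ft_force: [0.8, 0.9, -1.0]
opening: 0.432
```

Call:
drive_tool(targets=[[[0,0,0,0,0,0],[0,0,0,0,0,0],[0,0,0,0,0,0],[0,0,0,0,0,0],[0,0,-0.5,0,0,0],[0,0,-1.5,0,0,0],[0,0,-3.0,0,0,0],[0,0,-4.6,0,0,0]]], hand=85)

```text
time_s: 21.25
tcp_pos: [0.6469, 0.0905, 0.216]
eef_rot: [[0.0, 1.0, 0.0], [1.0, -0.0, 0.0], [0.0, 0.0, -1.0]]
ft_force: [0.7, -0.8, 0.1]
opening: 0.991
```

Call:
drive_tool(targets=[[[-0.7,-0.4,0,0,0,0],[-2.2,-1.25,0,0,0,0],[-3.9,-2.2,0,0,0,0],[-5.6,-3.2,0,0,0,0],[-7.3,-4.15,0,0,0,0],[-9.0,-5.1,0,0,0,0],[-10.3,-5.9,0,0,0,0],[-10.99,-6.26,0,0,0,0]]])

```text
time_s: 22.25
tcp_pos: [0.4581, -0.2411, 0.2152]
eef_rot: [[0.003, 1.0, 0.001], [1.0, -0.003, -0.001], [-0.001, 0.001, -1.0]]
ft_force: [-0.0, 0.9, 0.3]
opening: 0.99
```

```bash
python3 look.py b_placed scene; python3 look.py a_wrist wrist; python3 - <<'E'
from h import *
f=np.load("pics/a_wrist.npz");print(proj(f,[.4594,-.2392,.135]))
a=cv2.imread("pics/b_placed.png")[120:270,130:400];b=cv2.imread("pics/a_wrist.png")
cv2.imwrite("pics/cmb2.png",np.hstack([cv2.resize(a,(432,240)),cv2.resize(b,(320,240))]))
E
```

```text
[ 0.45740717 -0.24270956  0.21521281] 22.3
[ 0.45843113 -0.24115646  0.2151228 ] 22.35
[257.44591738 187.45462977]
```

View pics/cmb2.png

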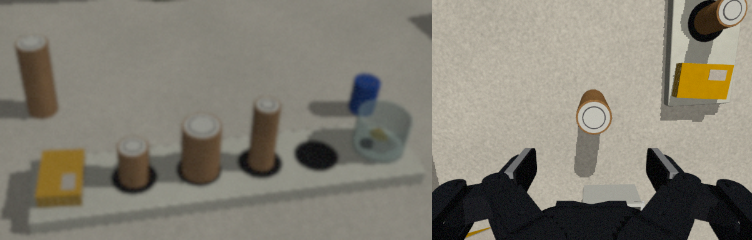

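b stands on its sticker. In the wrist view, a's cap is at about (259,187) where (257,187) was predicted. Going down on a.

Call:
drive_tool(targets=[[[0,0,0.3,0,0,0],[0,0,1.0,0,0,0],[0,0,2.0,0,0,0],[0,0,3.0,0,0,0],[0,0,4.0,0,0,0],[0,0,4.6,0,0,0],[0,0,4.73,0,0,0],[0,0,4.73,0,0,0]]])

```text
time_s: 23.35
tcp_pos: [0.4597, -0.2384, 0.072]
eef_rot: [[-0.001, 1.0, -0.0], [1.0, 0.001, 0.0], [0.0, -0.0, -1.0]]
ft_force: [0.1, -0.7, 0.2]
opening: 0.995
```

Call:
drive_tool(targets=[[[0,0,0,0,0,0],[0,0,0,0,0,0],[0,0,0,0,0,0],[0,0,0,0,0,0],[0,0,0,0,0,0],[0,0,0,0,0,0],[0,0,0,0,0,0],[0,0,0,0,0,0]]], hand=36)

```text
time_s: 24.35
tcp_pos: [0.4601, -0.2396, 0.0729]
eef_rot: [[0.0, 1.0, 0.002], [1.0, -0.0, -0.001], [-0.001, 0.002, -1.0]]
ft_force: [-0.1, 0.5, 5.5]
opening: 0.574
```

Call:
drive_tool(targets=[[[0,0,-0.8,0,0,0],[0,0,-2.0,0,0,0],[0.5,0,-3.2,0,0,0],[1.6,0,-3.8,0,0,0],[3.2,0,-3.8,0,0,0],[5.0,0,-3.8,0,0,0],[6.8,0,-3.8,0,0,0],[8.6,0,-3.8,0,0,0]]])

```text
time_s: 25.35
tcp_pos: [0.4588, 0.0204, 0.1858]
eef_rot: [[0.001, 1.0, 0.0], [1.0, -0.001, -0.0], [-0.0, 0.0, -1.0]]
ft_force: [1.1, 0.3, -1.3]
opening: 0.573
```

Call:
drive_tool(targets=[[[1.8,0,0,0,0,0],[3.4,0.2,0,0,0,0],[4.6,0.8,0,0,0,0],[5.2,1.9,0,0,0,0],[5.31,3.3,0,0,0,0],[5.31,4.7,0,0,0,0],[5.31,5.7,0,0,0,0],[5.31,6.08,0,0,0,0]]])

```text
time_s: 26.35
tcp_pos: [0.6426, 0.1778, 0.1849]
eef_rot: [[0.001, 1.0, -0.001], [1.0, -0.001, -0.0], [-0.0, -0.001, -1.0]]
ft_force: [-0.1, 0.1, -1.5]
opening: 0.571
```

Call:
drive_tool(targets=[[[0,0,0,0,0,0],[0,0,0.4,0,0,0],[0,0,1.0,0,0,0],[0,0,1.7,0,0,0],[0,0,2.3,0,0,0],[0,0,2.7,0,0,0],[0,0,2.88,0,0,0],[0,0,2.93,0,0,0]]])

```text
time_s: 27.35
tcp_pos: [0.6418, 0.1782, 0.098]
eef_rot: [[0.0, 1.0, 0.0], [1.0, -0.0, 0.0], [0.0, 0.0, -1.0]]
ft_force: [0.3, 0.7, -1.1]
opening: 0.57
```

Call:
drive_tool(targets=[[[0,0,0,0,0,0],[0,0,0,0,0,0],[0,0,0,0,0,0],[0,0,0,0,0,0],[0,0,0,0,0,0],[0,0,0,0,0,0],[0,0,0,0,0,0],[0,0,0,0,0,0]]])

```text
time_s: 28.35
tcp_pos: [0.6417, 0.1782, 0.098]
eef_rot: [[0.0, 1.0, 0.0], [1.0, -0.0, 0.0], [0.0, 0.0, -1.0]]
ft_force: [-0.1, 0.2, -1.1]
opening: 0.574
```

Still about 0.5 to 1 mm above the ledge, so release and rise straight up, then back off toward +y.

Call:
drive_tool(targets=[[[0,0,0,0,0,0],[0,0,0,0,0,0],[0,0,0,0,0,0],[0,0,0,0,0,0],[0,0,-0.5,0,0,0],[0,0,-1.5,0,0,0],[0,0,-3.0,0,0,0],[0,0,-4.5,0,0,0]]], hand=85)

```text
time_s: 29.35
tcp_pos: [0.6417, 0.1781, 0.2355]
eef_rot: [[0.0, 1.0, 0.001], [1.0, -0.0, 0.0], [0.0, 0.001, -1.0]]
ft_force: [1.2, -0.3, -0.1]
opening: 0.994
```

Call:
drive_tool(targets=[[[0.5,-0.5,0,0,0,0],[1.5,-1.5,0,0,0,0],[2.7,-2.5,0,0,0,0],[4.0,-3.5,0,0,0,0],[5.3,-4.2,0,0,0,0],[6.3,-4.8,0,0,0,0],[7,-5,0,0,0,0],[7,-5,0,0,0,0]]])

```text
time_s: 30.35
tcp_pos: [0.4913, 0.3893, 0.2328]
eef_rot: [[-0.002, 1.0, 0.0], [1.0, 0.002, -0.0], [-0.0, 0.0, -1.0]]
ft_force: [-0.1, -0.7, -0.5]
opening: 0.996
```

```bash
python3 look.py end_top top; python3 look.py end_scene scene; python3 - <<'E'
from h import *
a=cv2.imread("pics/end_top.png")[120:200,120:360];b=cv2.imread("pics/end_scene.png")[150:270,130:400]
cv2.imwrite("pics/cmb3.png",np.vstack([cv2.resize(a,(720,240),interpolation=2),cv2.resize(b,(720,320),interpolation=2)]))
f=np.load("pics/end_top.npz")
for n,m,h in(("a",(.6420,.1782),.16),("b",(.6475,.0905),.135),("c",(.653,-.0013),.11),("d",(.658,-.0955),.085)):
    u=proj(f,[*m,h]);print(n,"predicted cap in crop px",np.round((u-[120,120])*3,0))
E
```

```text
[0.49176565 0.38828668 0.23280855] 30.4
[0.4920789  0.38768484 0.23282345] 30.45
a predicted cap in crop px [184.  91.]
b predicted cap in crop px [300.  90.]
c predicted cap in crop px [415.  90.]
d predicted cap in crop px [528.  90.]
```

View pics/cmb3.png

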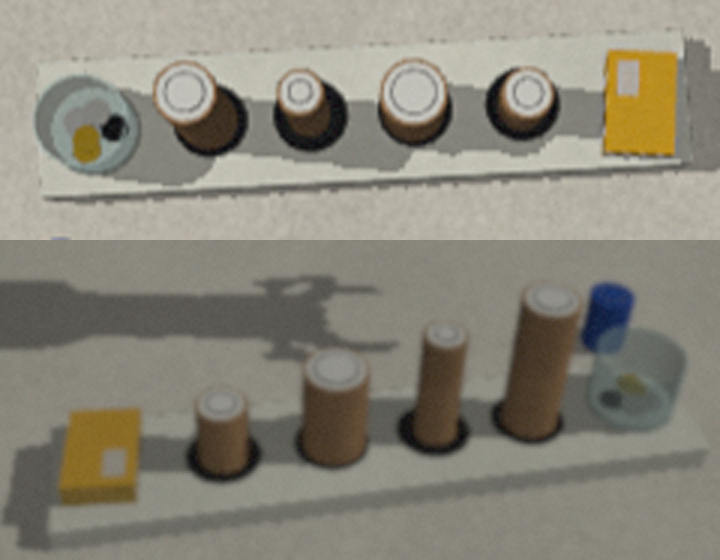

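The four caps in the top-view crop are at a (184,92), b (300,92), c (414,92) and d (528,92). The predictions were (184,91), (300,90), (415,90) and (528,90), so the differences are 2 mm or less. All four stand upright in falling order from the bowl, and the bowl and cards look unmoved.

```bash
python3 -c "
from bench import robot
print(robot.job_done())"
```

```text
the job is handed in; nothing more can be done
None
```

All four cardboard tubes now stand upright on their stickers, running tallest to shortest from the bowl to the cards. I handed the job in after about 30 s of robot time; no verdict is reported.

- **Tube positions:** in the last top view each cap is about 2 mm or less from where it should be, against the 13 mm allowed.
- **Bowl and cards:** both look unmoved in the last top and scene views. I judged this by eye and did not measure it.
- **Forces:** the readings at the end of each move never went above about 6 N. The blue look-alike was left alone.
- **Checks:** none failed or disagreed. The two cameras placed the stickers within about 1 mm of each other.

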